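Free the seized transport pins of a clock bridge

ROBOT

A 6-joint arm with a two-finger parallel gripper is mounted at the origin on the work surface. World frame = base frame: x ahead of the robot, y to its left, z up, the work surface at z = 0. Lengths are in mm, angles in rad, forces in N, time in s.
With the tool pointing down it reaches from about 350 to 975 mm from the base axis. Payload 4.9 kg.
Tool frame: the origin (TCP) lies at the very end of the fingers, on their centre line; the grasp point (between the pads) lies 19 mm behind it (arm.grasp_offset is the distance from the TCP to the grasp point, in mm); z points along the fingers, y is the line along which they close (so a half turn about z gives the same grasp; the last joint's range is limited). The gripper opens to 85 mm and grips with 20 to 120 N. Pads are 22 mm wide; open, the fingers measure 114 mm over their backs; the gripper's body (76 mm by 85 mm) begins 54 mm behind the grasp point. The pads swing forward as they close: fully open they stand 13 mm farther back than shut.
Start: joints at [-1.352, 0.053, 1.613, -0, 1.476, -0.119], TCP at [207.127, -589.661, 231.304] pointing down, gripper open.
Joint ranges: [-3.01, 3.01], [-1.01, 2.22], [0.06, 2.58], [-1.02, 4.17], [0.09, 2.62], [-3.14, 3.14]. Speed limits (rad/s): [2.57, 2.57, 3.14, 3.14, 3.14, 3.14].

INTERFACE

Orientations are given as a rotation vector (axis times angle).
In Python, from bench import arm gives the robot as it stands. Calls block until the motion is done:
- arm.movep(position, orientation): joint-space move of the TCP to a pose.
- arm.move_l(position, speed=150, frame=None, max_force=None): straight line of the TCP; frame=None keeps the orientation; speed is the mean speed in mm/s. With max_force (N) it stops when the force on the tool has changed by that much, and returns True; else False.
- arm.movej(angles): joint-space move.
- arm.open_gripper() and arm.close(f_grip=None): open the fingers fully, or close them until they stop; f_grip is the grip in N (None keeps the last).
- arm.wait(seconds).
- arm.ik(position, orientation): joint angles nearest the present ones, or None.
- arm.sense(): the state.
- arm.read_camera(name): name is "scene" or "top" or "wrist"; returns the picture (480x640x3 uint8, red, green, blue); there is no depth.
- arm.get_calibration(name): a dict with "vertical_fov" (degrees; the focal length in pixels is half the picture's height over the tangent of half this angle, whatever the lens; pixels are square), "cx", "cy" (the principal point, pixels), "xyz" and "orientation" of the camera in the world; the wrist camera has in their place "tool_from_camera" (4x4, takes a point from camera to tool coordinates, whose origin is the TCP and whose axes are the flange's). Camera axes: x right, y down, z forward; pixel columns grow to the right and rows downward; lengths in mm; the calibration is good to about 2 mm. The wrist camera is an equidistant fisheye: a pixel r from the principal point sees the ray r / f radians off the axis. A picture is of the moment at which its call begins: read the wrist's pose just before it. get_calibration takes no time and is no camera call.
A pose or a line that the arm cannot do raises arm.PlanningError and nothing moves.
- arm.close_job(): hands the job in; it is judged then, once.
The state is a dict: "time": time; "qpos": joint angles; "joint_velocities": joint speeds; "effort": joint torques, N m; "ee_pos": TCP position; "tcp_rot": TCP orientation; "contact_force": force on the tool from outside, world axes, zero at the start; "torque": the same for the moment, N m; "gripper_width": finger opening in mm; "finger_force": force on a finger pad.
Only numpy, scipy, OpenCV 4.12 (cv2) and the standard library are available. Lean on these libraries where they do the work, as an engineer would, in place of code of your own. Each camera call takes 0.05 s, during which the arm holds its last target. There are 200 camera calls.

TASK

The steel pins that hold the brass clock bridge on its carrier have seized: work each one out by twisting it back and forth while pulling gently, without lifting the carrier block up out of its nest, and put every pin inside the wooden tray. Only when all the pins are in the tray, lift the bridge off by its rib and leave it balanced level on the narrow ridge of the stand, centred and lying square across the ridge. Leave the small things lying about where they are.

Things in the scene. Friction and masses are not known exactly. Their poses are not given: they have to be found in the camera images.
- pin1: steel pin, head up, seized in a bore of the carrier (3 or all of the 4 pins are present, in any bores). Origin: centre of its foot; z towards the head. Shank 14 mm diameter, 0 to 43 mm; collar 26 mm diameter, 43 to 47 mm; flat tab 47 to 73 mm, 10 mm thick along the pin's x, 24 mm wide along its y: grip across the 10 mm. 90 g. At first its foot is 14 mm above the table
- pin2: steel pin, head up, seized in a bore of the carrier (3 or all of the 4 pins are present, in any bores). Origin: centre of its foot; z towards the head. Shank 14 mm diameter, 0 to 43 mm; collar 26 mm diameter, 43 to 47 mm; flat tab 47 to 73 mm, 10 mm thick along the pin's x, 24 mm wide along its y: grip across the 10 mm. 90 g. At first its foot is 14 mm above the table
- pin3: steel pin, head up, seized in a bore of the carrier (3 or all of the 4 pins are present, in any bores). Origin: centre of its foot; z towards the head. Shank 14 mm diameter, 0 to 43 mm; collar 26 mm diameter, 43 to 47 mm; flat tab 47 to 73 mm, 10 mm thick along the pin's x, 24 mm wide along its y: grip across the 10 mm. 90 g. At first its foot is 14 mm above the table
- pin4: steel pin, head up, seized in a bore of the carrier (3 or all of the 4 pins are present, in any bores). Origin: centre of its foot; z towards the head. Shank 14 mm diameter, 0 to 43 mm; collar 26 mm diameter, 43 to 47 mm; flat tab 47 to 73 mm, 10 mm thick along the pin's x, 24 mm wide along its y: grip across the 10 mm. 90 g. At first its foot is 14 mm above the table
- pin1_collar (a point): middle of the collar of pin1, 45 mm from its foot. The bore grips the shank until the pin has risen 16 mm, then it slides freely; the foot clears the bridge at 40 mm. A straight pull takes 19 to 26 N; while the pin turns far less is needed: a swing of about 1 rad (0.5 rad either side, about 1 s) lets it rise 2 to 3 mm
- pin2_collar (a point): middle of the collar of pin2, 45 mm from its foot. The bore grips the shank until the pin has risen 16 mm, then it slides freely; the foot clears the bridge at 40 mm. A straight pull takes 19 to 26 N; while the pin turns far less is needed: a swing of about 1 rad (0.5 rad either side, about 1 s) lets it rise 2 to 3 mm
- pin3_collar (a point): middle of the collar of pin3, 45 mm from its foot. The bore grips the shank until the pin has risen 16 mm, then it slides freely; the foot clears the bridge at 40 mm. A straight pull takes 19 to 26 N; while the pin turns far less is needed: a swing of about 1 rad (0.5 rad either side, about 1 s) lets it rise 2 to 3 mm
- pin4_collar (a point): middle of the collar of pin4, 45 mm from its foot. The bore grips the shank until the pin has risen 16 mm, then it slides freely; the foot clears the bridge at 40 mm. A straight pull takes 19 to 26 N; while the pin turns far less is needed: a swing of about 1 rad (0.5 rad either side, about 1 s) lets it rise 2 to 3 mm
- nest: fixed dark steel base plate 70 x 268 x 8 mm in which the carrier sits; origin on the table under its centre; its y runs along the row of bores. The bores are at x = 0 and y = -96, -32, 32, 96 mm in this frame, 17 mm wide and 32 mm deep with their floor at 14 mm; the carrier's top is 46 mm above the table
- carrier (a joint): how far the aluminium carrier block (56 x 250 x 38 mm, 0.8 kg) has been lifted out of the nest, m; 0 when seated. It rests there by its weight alone (11 to 15 N with all it carries), less than a straight pull on a seized pin, so it would come up with the pin; it can only move straight up and down
- plate: brass clock bridge, a flat bar 46 (x) x 244 (y) x 8 mm, 0.25 kg, lying on top of the carrier with the pins through its four 20 mm square holes. Origin: centre of its underside, below its centre of mass; z up. In its middle stands a finger rib 12 mm thick (along x), 26 mm long (along y), from 8 to 32 mm above the underside: grip it across the 12 mm
- stand: fixed wooden stand, foot 90 x 100 x 12 mm, with one narrow rubber-topped ridge 70 mm high; origin on the table under its centre. The ridge's flat top is 56 mm long along the stand's x and only 28 mm wide along its y, so the bridge balances on it with its own length (y) along the stand's y and its middle over the ridge
- stand_top (a point): centre of the ridge's flat top, 70 mm above the table; axes as the stand's
- tray: loose open wooden tray 130 (x) x 180 (y) x 40 mm high, walls and floor 4 mm, 0.35 kg; origin at the centre of its underside
- loupe: black eyepiece, 36 mm high, 42 mm across; lies about on the bench, not part of the job
- oil_jar: small amber jar, 42 mm high, 40 mm across; lies about on the bench, not part of the job
- brass_wheel: flat brass ring, 44 mm across; lies about on the bench, not part of the job
- dish: white ceramic dish, 60 mm across; lies about on the bench, not part of the job
- cushion: round blue cushion, 70 mm across, 22 mm high; lies about on the bench, not part of the job
- screwdriver: screwdriver, 150 mm long; lies about on the bench, not part of the job

How it is judged (in metres and radians):
On the way:
1. every pin lies in the tray while the bridge is still on the carrier (x of pin1 in the frame of tray between -0.065 and 0.065 m and y of pin1 in the frame of tray between -0.09 and 0.09 m and z of each of pin1, pin1_collar, pin2, pin2_collar, pin3, pin3_collar, pin4, pin4_collar in the frame of tray below 0.07 m and x of pin1_collar in the frame of tray between -0.065 and 0.065 m and y of pin1_collar in the frame of tray between -0.09 and 0.09 m and x of pin2 in the frame of tray between -0.065 and 0.065 m and y of pin2 in the frame of tray between -0.09 and 0.09 m and x of pin2_collar in the frame of tray between -0.065 and 0.065 m and y of pin2_collar in the frame of tray between -0.09 and 0.09 m and x of pin3 in the frame of tray between -0.065 and 0.065 m and y of pin3 in the frame of tray between -0.09 and 0.09 m and x of pin3_collar in the frame of tray between -0.065 and 0.065 m and y of pin3_collar in the frame of tray between -0.09 and 0.09 m and x of pin4 in the frame of tray between -0.065 and 0.065 m and y of pin4 in the frame of tray between -0.09 and 0.09 m and x of pin4_collar in the frame of tray between -0.065 and 0.065 m and y of pin4_collar in the frame of tray between -0.09 and 0.09 m and horizontal distance between plate and nest below 0.02 m and z of plate in the frame of nest below 0.056 m), for 0.2 s.
At the end, for the whole second after the job is handed in: every pin (foot and collar) is inside the tray, at rest; the bridge rests on the ridge: middle within 14 mm of the ridge's centre, underside -4 to +6 mm from its top, level within 0.06 rad, square across it within 0.2 rad, at rest; the carrier is within 3 mm of its seat (x of pin1 in the frame of tray between -0.065 and 0.065 m and y of pin1 in the frame of tray between -0.09 and 0.09 m and z of each of pin1, pin1_collar, pin2, pin2_collar, pin3, pin3_collar, pin4, pin4_collar in the frame of tray below 0.07 m and x of pin1_collar in the frame of tray between -0.065 and 0.065 m and y of pin1_collar in the frame of tray between -0.09 and 0.09 m and x of pin2 in the frame of tray between -0.065 and 0.065 m and y of pin2 in the frame of tray between -0.09 and 0.09 m and x of pin2_collar in the frame of tray between -0.065 and 0.065 m and y of pin2_collar in the frame of tray between -0.09 and 0.09 m and x of pin3 in the frame of tray between -0.065 and 0.065 m and y of pin3 in the frame of tray between -0.09 and 0.09 m and x of pin3_collar in the frame of tray between -0.065 and 0.065 m and y of pin3_collar in the frame of tray between -0.09 and 0.09 m and x of pin4 in the frame of tray between -0.065 and 0.065 m and y of pin4 in the frame of tray between -0.09 and 0.09 m and x of pin4_collar in the frame of tray between -0.065 and 0.065 m and y of pin4_collar in the frame of tray between -0.09 and 0.09 m and linear speed of each of pin1, pin2, pin3, pin4, plate below 0.02 m/s and horizontal distance between plate and stand_top below 0.014 m and z of plate in the frame of stand_top between -0.004 and 0.006 m and angle between plate's own z axis and vertical below 0.06 rad and angle between the y axis of plate and the y axis of stand, either way round below 0.2 rad and value of joint carrier below 0.003 m); the robot touches nothing.
It fails at once if the carrier is lifted more than 8 mm out of its nest (value of joint carrier above 0.008 m).
It fails at once if a small thing lying about is moved more than 40 mm (distance of any of loupe, oil_jar, brass_wheel, dish, cushion, screwdriver from where it was at the start of the episode above 0.04 m).
Of pin1, pin2, pin3, pin4 only 3 to 4 are there at a start; the rules pass over those that are not, and their reading is None.
At some moment in a run one of tray may be knocked a few centimetres aside while the robot is not near it.
Once in a run the grip may slacken for a moment while it holds something.
It also fails if it takes over 210 s, if anything falls off the work surface, if the arm or the gripper's body presses on something with over 40 N, if the wrist force passes 120 N, or if a joint passes its speed limit or range.

## Working session

There is one attempt and no reset: what is moved stays moved. The work goes in short steps, each a Python script; the robot and the scene stay as the last script left them, time stands still between calls to the robot, and variables do not carry over. Pictures are saved under pics/ and viewed, at most 14 in all, crops included, and the job is handed in when it is done.

```bash
ls; mkdir -p pics; python3 - <<'E'
from bench import arm
import cv2
for n in("top","scene"):
    cv2.imwrite(f"pics/{n}0.png",arm.read_camera(n)[:,:,::-1]); print(arm.get_calibration(n))
print(arm.get_calibration("wrist"));print(arm.sense(),arm.grasp_offset)
E
```

```text
pics
{'vertical_fov': 57.91763593475899, 'cx': 322.6943284074969, 'cy': 237.60823690113668, 'xyz': array([ 470.22453688,    4.46751969, 1004.173979  ]), 'orientation': array([-2.16971834,  2.17570718, -0.10711153])}
{'vertical_fov': 55.191392338714635, 'cx': 314.05273424224004, 'cy': 240.13749501599875, 'xyz': array([1079.34439476,  507.64367193,  652.26898195]), 'orientation': array([-1.01048828, -2.31997395,  1.16144487])}
{'vertical_fov': 65.70646984690485, 'cx': 316.3177640835104, 'cy': 239.28397934975493, 'tool_from_camera': array([[-6.66946661e-04, -9.48136819e-01, -3.17861805e-01,
         8.20024221e+01],
       [ 9.99999776e-01, -6.13846663e-04, -2.67210113e-04,
         4.91340594e-01],
       [ 5.82333386e-05, -3.17861912e-01,  9.48137016e-01,
        -1.42105838e+02],
       [ 0.00000000e+00,  0.00000000e+00,  0.00000000e+00,
         1.00000000e+00]])}
{'time': 0.1, 'qpos': array([-1.35196441e+00,  5.32889524e-02,  1.61415182e+00,  1.17176497e-05,
        1.47599897e+00, -1.18970079e-01]), 'joint_velocities': array([-1.56919742e-03, -4.68311984e-05, -2.74057670e-03, -1.42495761e-03,
        2.00500373e-03, -4.57773501e-04]), 'effort': array([-1.06982105e-03, -3.94898772e+01, -3.71366394e+01, -2.57369038e-04,
        3.84859362e-03,  2.09302634e-06]), 'ee_pos': array([ 207.03237711, -589.11979462,  230.19003695]), 'tcp_rot': array([-3.09506930e+00, -5.27786912e-01,  1.26436437e-04]), 'contact_force': array([-0.14914298, -0.15241742, -1.20410989]), 'torque': array([-0.00334801,  0.0429118 , -0.04811119]), 'finger_force': 0.0, 'gripper_width': 85.54126895097171} 18.700000000000003
```

View pics/top0.png

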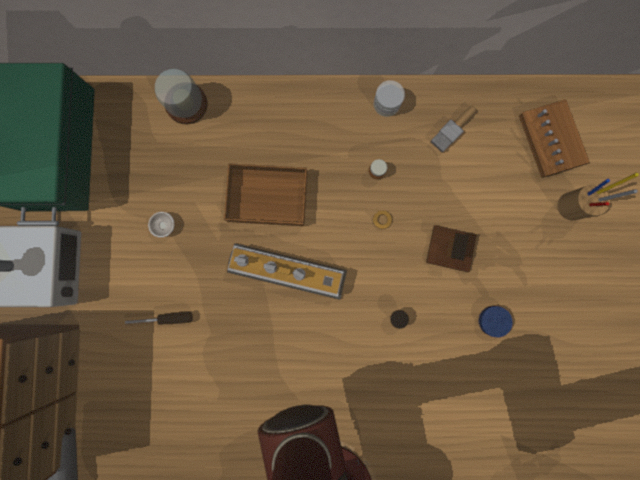

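View pics/scene0.png

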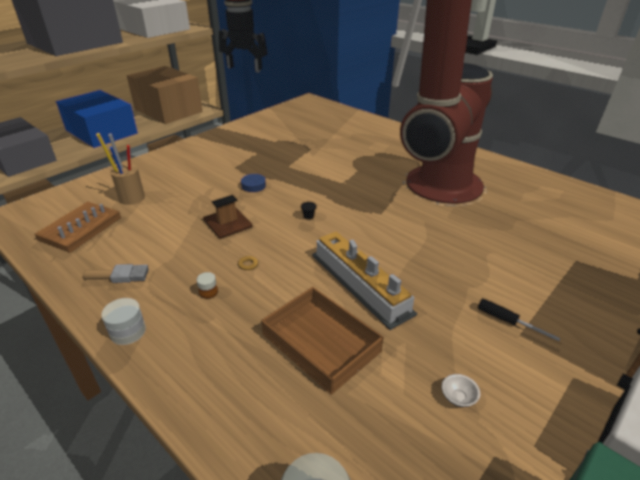

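The top view shows the brass bridge on its carrier, running from (232,257) to (343,287). Three grey pins are at about (243,260), (271,267) and (299,273), and the bore at (328,281) is empty. The tray is at (267,195) and the stand at (452,249) with its dark ridge at (463,246). The scene view confirms three pins and an empty bore at the end nearest the loupe and stand.

```bash
cat > h.py <<'E'
from bench import arm
import numpy as np, cv2
from scipy.spatial.transform import Rotation as R
def down(yaw): # tool z down, tool y axis at angle yaw+90deg... tool x at yaw; tool y = z cross x
    x=np.array([np.cos(yaw),np.sin(yaw),0]);z=np.array([0,0,-1.]);return R.from_matrix(np.c_[x,np.cross(z,x),z]).as_rotvec()
def ray(n,uv,pose=None):
    c=arm.get_calibration(n);f=240/np.tan(np.radians(c['vertical_fov'])/2)
    d=np.array([uv[0]-c['cx'],uv[1]-c['cy']])
    if n=='wrist':
        r=np.hypot(*d);t=r/f;v=np.r_[d/max(r,1e-9)*np.sin(t),np.cos(t)]
        T=c['tool_from_camera'];M=R.from_rotvec(pose[1]).as_matrix()
        return M@T[:3,3]+pose[0],M@T[:3,:3]@v
    return np.array(c['xyz']),R.from_rotvec(c['orientation']).apply(np.r_[d/f,1])
def onz(n,uv,z,pose=None):
    o,d=ray(n,uv,pose);return o+d*(z-o[2])/d[2]
def snap(name=None):
    s=arm.sense();p=(s['ee_pos'],s['tcp_rot']);im=arm.read_camera('wrist')[:,:,::-1].copy()
    if name: cv2.imwrite(f'pics/{name}.png',im);np.save(f'pics/{name}.npy',np.r_[p])
    return im,p
E
python3 - <<'E'
from h import *
P=lambda uv,z:onz('top',uv,z)[:2].round(1)
print('pins',[P(q,82) for q in[(243,260),(271,267),(299,273)]],'hole',P((328,281),54))
print('bar ends',P((232,257),54),P((343,287),54))
print('tray',[P(q,40) for q in[(230,165),(307,169),(304,224),(226,221)]])
print('stand',[P(q,12) for q in[(436,226),(477,235),(470,271),(427,263)]],P((464,246),70))
c=P((287,271),54);a=P((232,257),54);b=P((343,287),54);th=np.arctan2(*(b-a)[::-1]);print(c,th)
# look from above: camera offset +82 along tool x
for yaw in (th+np.pi/2,th-np.pi/2,th,th+np.pi):
    print(yaw,arm.ik(np.r_[c,300],down(yaw)))
E
```

```text
pins [array([512.3, 172.1]), array([497.3, 112.5]), array([484.4,  53.1])] hole [467.3  -8.7]
bar ends [520.2 201.4] [454.2 -41.3]
tray [array([729.8, 212.5]), array([720.2,  37.7]), array([594.5,  44.3]), array([601.7, 219.1])]
stand [array([ 592.6, -258.8]), array([ 571.5, -352.6]), array([ 489. , -333.5]), array([ 507.5, -235.8])] [ 541.8 -302.7]
[489.3  80.8] -1.8363160819036903
-0.2655197551087938 [ 1.34740751e-02 -2.93623872e-01  1.81694944e+00 -4.44089210e-16
  1.61826709e+00  1.84979016e+00]
-3.4071124086985867 [ 1.34740751e-02 -2.93623872e-01  1.81694944e+00 -4.44089210e-16
  1.61826709e+00 -1.29180250e+00]
-1.8363160819036903 [ 0.01347408 -0.29362387  1.81694944  0.          1.61826709 -2.86259882]
1.3052765716861028 [ 1.34740751e-02 -2.93623872e-01  1.81694944e+00 -4.44089210e-16
  1.61826709e+00  2.78993830e-01]
```

```bash
python3 - <<'E'
from h import *
arm.movep([489.3,80.8,240],down(-0.2655)); snap('w1'); print(arm.sense()['time'],arm.sense()['qpos'])
E
```

```text
2.725 [ 1.24372068e-02 -2.68582210e-01  1.89529458e+00 -1.29760485e-04
  1.51492662e+00  1.84964570e+00]
```

View pics/w1.png

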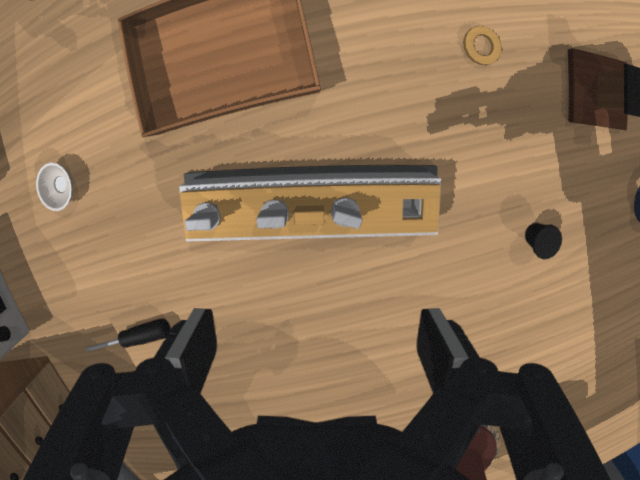

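The wrist view shows the bridge from (182,185) to (440,240), with tab tops near (201,224), (272,222) and (347,220). The rib is at (309,217), the empty hole at (412,209), and the tabs have different yaws. I'll enlarge a crop to read the tab outlines.

```bash
python3 - <<'E'
import cv2
im=cv2.imread('pics/w1.png')[190:245,178:448]
cv2.imwrite('pics/w1c.png',cv2.resize(im[:, :190],None,fx=4.2,fy=4.2,interpolation=cv2.INTER_CUBIC))
E
```

```text
(no output)
```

View pics/w1c.png

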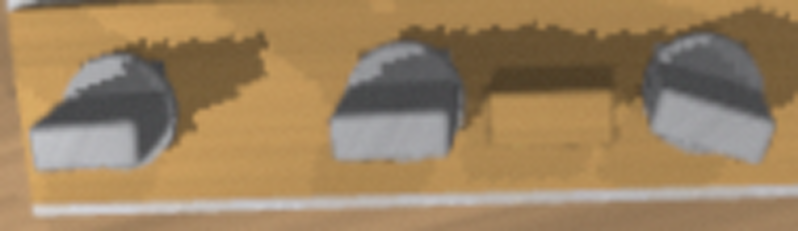

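The crop shows the three tab tops clearly as light quadrilaterals: left (32–136,122–168), middle (334–450,110–160), right (652–772,90–162, rotated). The rib top is at (490–612,95–143).

```bash
python3 - <<'E'
from h import *
p=np.load('pics/w1.npy')
Q={'A':([(32,132),(133,122),(136,164),(38,168)],87),'B':([(338,115),(450,110),(448,158),(334,160)],87),'C':([(662,90),(772,126),(758,162),(652,124)],87),'rib':([(492,95),(610,95),(612,143),(490,143)],78)}
for k,(q,z) in Q.items():
    w=np.array([onz('wrist',np.array(c)/4.2+[178,190],z,p)[:2] for c in q])
    e=(w[1]-w[0]+w[2]-w[3])/2; print(k,w.mean(0).round(1),'long',np.hypot(*e).round(1),'short',np.hypot(*(w[3]-w[0]+w[2]-w[1])/2).round(1),'yaw long',np.arctan2(e[1],e[0]).round(3))
hole=onz('wrist',(412,209),54,p);print('hole',hole.round(1))
P=[onz('wrist',c,54,p)[:2] for c in[(182,190),(440,184),(186,239),(438,233)]];print(np.round(P,1))
tr=[onz('wrist',c,40,p)[:2].round(1) for c in[(143,133),(318,88),(121,21)]];print('tray',tr)
E
```

```text
Traceback (most recent call last):
  File "h.py", line 15, in onz
    o,d=ray(n,uv,pose);return o+d*(z-o[2])/d[2]
        ~~~^^^^^^^^^^^
  File "h.py", line 11, in ray
    T=c['tool_from_camera'];M=R.from_rotvec(pose[1]).as_matrix()
                              ~~~~~~~~~~~~~^^^^^^^^^
  File "scipy/spatial/transform/_rotation.pyx", line 1280, in scipy.spatial.transform._rotation.Rotation.from_rotvec
ValueError: Expected `rot_vec` to have shape (3,) or (N, 3), got ()
```

```bash
sed -i 's/np.r_\[p\]/np.array(p)/' h.py; python3 - <<'E'
from h import *
p=np.load('pics/w1.npy').reshape(2,3)
Q={'A':([(32,132),(133,122),(136,164),(38,168)],87),'B':([(338,115),(450,110),(448,158),(334,160)],87),'C':([(662,90),(772,126),(758,162),(652,124)],87),'rib':([(492,95),(610,95),(612,143),(490,143)],78)}
for k,(q,z) in Q.items():
    w=np.array([onz('wrist',np.array(c)/4.2+[178,190],z,p)[:2] for c in q])
    e=(w[1]-w[0]+w[2]-w[3])/2; print(k,w.mean(0).round(1),'long',np.hypot(*e).round(1),'short',np.hypot(*(w[3]-w[0]+w[2]-w[1])/2).round(1),'yaw long',np.arctan2(e[1],e[0]).round(3))
hole=onz('wrist',(412,209),54,p);print('hole',hole.round(1))
P=[onz('wrist',c,54,p)[:2] for c in[(182,190),(440,184),(186,239),(438,233)]];print(np.round(P,1))
tr=[onz('wrist',c,40,p)[:2].round(1) for c in[(143,133),(318,88),(121,21)]];print('tray',tr)
for yaw in(-.27,-1.84,1.3,-.55):print(yaw,arm.ik([500,100,120],down(yaw)))
E
```

```text
A [512.5 178.8] long 21.9 short 8.3 yaw long -1.778
B [497.4 116.6] long 22.6 short 9.6 yaw long -1.809
C [482.8  55.3] long 22.8 short 7.5 yaw long -2.173
rib [490.1  86.2] long 24.3 short 10.1 yaw long -1.838
hole [467.8  -6.   54. ]
[[542.7 196. ]
 [484.5 -37.3]
 [496.3 209.6]
 [438.  -26.9]]
tray [array([608.4, 223.2]), array([596. ,  49.5]), array([729.1, 215.2])]
-0.27 [ 5.13588602e-02 -1.28958877e-01  1.98125116e+00 -8.88178420e-16
  1.28930037e+00  1.89215519e+00]
-1.84 [ 0.05135886 -0.12895888  1.98125116  0.          1.28930037 -2.82103012]
1.3 [ 5.13588602e-02 -1.28958877e-01  1.98125116e+00 -4.44089210e-16
  1.28930037e+00  3.22155187e-01]
-0.55 [ 5.13588602e-02 -1.28958877e-01  1.98125116e+00 -4.44089210e-16
  1.28930037e+00  2.17215519e+00]
```

```bash
cat >> h.py <<'E'
C=np.array([490.2,86.2]);U=np.array([np.cos(-1.807),np.sin(-1.807)])
bore=lambda y:C+y*U
def log(tag,b):
    s=arm.sense();print(tag,'t%.1f z%.1f dF%s Tz%.2f w%.1f ff%.0f'%(s['time'],s['ee_pos'][2],(s['contact_force']-b).round(1),s['torque'][2],s['gripper_width'],s['finger_force']));return s
def grab(xy,yaw,z,g=60):
    arm.movep([*xy,150],down(yaw)); arm.open_gripper()
    arm.move_l([*xy,z+0],120,max_force=12); b=arm.sense()['contact_force']
    arm.close(g); log('grab',b); return b
def swings(xy,yaw,n,b,step=2.2,rate=1.0,sgn=1,amp=.5,fmax=8):
    for i in range(n):
        z=arm.sense()['ee_pos'][2]; st=step
        for k in (1,2):   # two halves of the swing
            a=sgn*amp*(0 if k==1 else 1)
            hit=arm.move_l([*xy,z+st*k/2],speed=st*rate,frame=down(yaw+a),max_force=fmax)
        s=log('swing%d %s'%(i,hit),b)
        sgn=-sgn
        if s['gripper_width']<7: print('LOST');break
    return sgn
E
python3 - <<'E'
from h import *
xy=bore(-32);yaw=1.335
b=grab(xy,yaw,64)
s=arm.sense();print(s['ee_pos'],xy)
z=s['ee_pos'][2]
arm.move_l([*xy,z+.5],speed=1,frame=down(yaw+.5));log('first',b)
swings(xy,yaw,2,b,sgn=-1)
E
```

```text
grab t5.9 z64.3 dF[-2.4 -0.3  3. ] Tz0.01 w9.0 ff60
[497.66178076 117.38629567  64.30205256] [497.68842899 117.31146784]
first t6.5 z64.4 dF[ 0.1 -0.5 -2. ] Tz-0.06 w8.8 ff59
swing0 False t7.8 z65.4 dF[  0.9   0.5 -10.3] Tz0.12 w9.1 ff58
swing1 False t9.1 z67.2 dF[ -0.2  -0.1 -10.7] Tz-0.07 w8.7 ff58
```

```bash
python3 - <<'E'
from h import *
xy=bore(-32);yaw=1.335
b=np.array(arm.sense()['contact_force'])*0; print(arm.sense()['contact_force'])
swings(xy,yaw,2,b,step=1.0,sgn=-1,rate=1)
swings(xy,yaw,2,b,step=1.6,sgn=-1,rate=1)
E
```

```text
[  0.23065393  -0.30029971 -10.61182567]
swing0 False t10.4 z68.5 dF[-1.   1.4 -5.2] Tz0.13 w8.7 ff62
swing1 False t11.7 z69.5 dF[-1.2 -0.4 -5.2] Tz0.04 w8.7 ff62
swing0 False t13.0 z70.9 dF[-1.2  1.2 -7.8] Tz0.07 w8.7 ff61
swing1 False t14.3 z72.4 dF[-1.2 -0.6 -9.4] Tz-0.02 w8.8 ff61
```

```bash
python3 - <<'E'
from h import *
xy=bore(-32);yaw=1.335;b=np.zeros(3)
swings(xy,yaw,6,b,step=1.5,sgn=-1,rate=1.2)
E
```

```text
swing0 False t15.6 z73.9 dF[-1.9  1.9 -8.9] Tz0.12 w8.7 ff61
swing1 False t16.9 z75.4 dF[ -1.5   0.1 -10.2] Tz-0.03 w8.7 ff61
swing2 False t18.2 z77.0 dF[-2.4  0.6 -8.5] Tz-0.07 w8.8 ff61
swing3 False t19.5 z78.6 dF[-0.3  1.1 -8.5] Tz0.03 w8.7 ff61
swing4 False t20.8 z80.8 dF[-0.4  0.2 -0.1] Tz-0.06 w8.4 ff62
swing5 False t22.1 z82.3 dF[ 0.2 -0.2 -1. ] Tz0.01 w8.5 ff62
```

```bash
python3 - <<'E'
from h import *
xy=bore(-32);yaw=1.335;b=np.zeros(3)
arm.move_l([*xy,135],speed=60);log('up',b)
im=arm.read_camera('top');old=cv2.imread('pics/top0.png')[:,:,::-1]
d=(cv2.absdiff(im,np.ascontiguousarray(old)).max(2)>25)[155:235,215:320];print('tray change px',d.sum())
cv2.imwrite('pics/top1.png',cv2.resize(im[150:310,210:360,::-1],None,fx=4,fy=3.7))
E
```

```text
up t23.1 z134.4 dF[-0.5  0.5 -1.5] Tz-0.05 w8.9 ff62
tray change px 3944
```

View pics/top1.png

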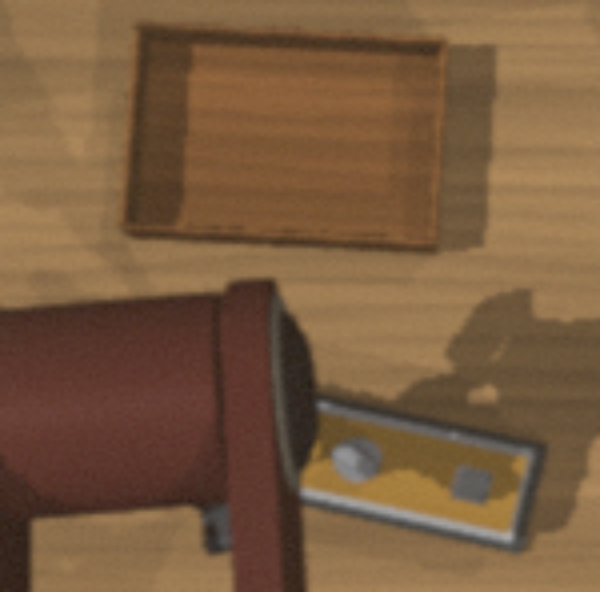

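The tray has already been knocked. Its corners are now at crop (138,26), (445,42), (438,248) and (126,235), which is about 15 px right of and 8 px above the old place.

```bash
python3 - <<'E'
from h import *
w=np.array([onz('top',np.array(q)/[4,3.7]+[210,150],40)[:2] for q in[(138,26),(445,42),(438,248),(126,235)]])
c=w.mean(0);e=(w[0]-w[1]+w[3]-w[2])/2;v=e/np.hypot(*e);print(w.round(1),c.round(1),np.hypot(*e),np.arctan2(v[1],v[0]))
np.save('tray.npy',[c,v])
yaw=np.arctan2(v[1],v[0])
p=c+45*v
print(arm.ik([*p,140],down(yaw)))
arm.movep([*p,135],down(yaw)); b=arm.sense()['contact_force']
hit=arm.move_l([*p,60],speed=60,max_force=6);log('down %s'%hit,b)
arm.open_gripper(); arm.move_l([*p,150],speed=150)
snap('t1')
E
```

```text
[[748.3 179.8]
 [737.8   5.3]
 [610.1   9.6]
 [618.6 184.7]] [678.7  94.9] 175.04043981740503 1.5168461817361307
[ 9.55126072e-02  2.79819711e-01  1.51415395e+00 -4.44089210e-16
  1.34761899e+00  1.49462752e-01]
down False t25.4 z60.7 dF[ 1.  -0.3  0.6] Tz-0.03 w8.8 ff62
```

View pics/t1.png

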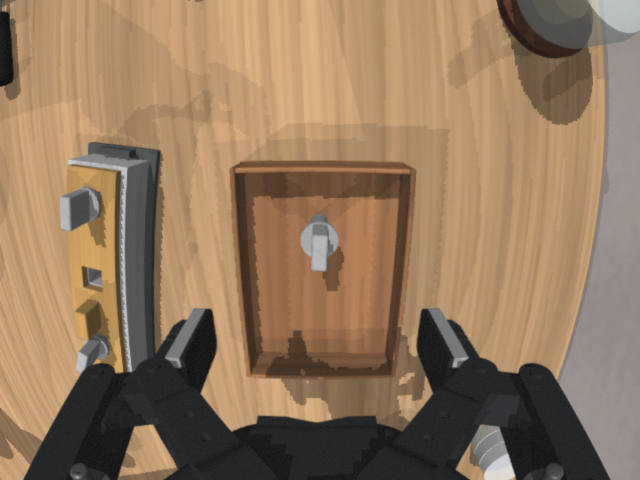

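The pin is standing upright in the tray, with its collar at (320,240). The remaining pins and the bridge are undisturbed, so I go on to the next two.

```bash
cat >> h.py <<'E'
def extract(y,yaw):
    xy=bore(y); grab(xy,yaw,64); z0=arm.sense()['ee_pos'][2]; b=np.zeros(3)
    arm.move_l([*xy,z0+.5],speed=1,frame=down(yaw+.5));sgn=-1
    while arm.sense()['ee_pos'][2]<z0+17.5:
        if abs(arm.sense()['contact_force'][2])>11.5 : print('HARD'); st=.4
        else: st=1.5
        sgn=swings(xy,yaw,1,b,step=st,sgn=sgn,rate=1.2)
        if arm.sense()['gripper_width']<7 or arm.sense()['time']>150: return False
    if abs(arm.sense()['contact_force'][2])>5: print('not free');return False
    arm.move_l([*xy,135],speed=60); log('up',b)
    cv2.imwrite('pics/topx.png',arm.read_camera('top')[:,:,::-1]); return True
E
python3 - <<'E'
from h import *
print(extract(32,.97))
a=cv2.imread('pics/topx.png')
o=cv2.resize(cv2.imread('pics/top1.png'),(150,160))  # earlier crop
d=cv2.absdiff(a[150:310,210:360],o).max(2)[0:72,20:130];print('diff',(d>30).sum(),d.mean())
cv2.imwrite('pics/top2.png',cv2.resize(a[150:310,210:360],None,fx=3,fy=3))
E
```

```text
grab t29.5 z64.3 dF[-2.4  0.8  3.3] Tz-0.10 w8.5 ff59
swing0 False t31.5 z65.0 dF[ 0.5  0.1 -7. ] Tz0.06 w8.8 ff58
swing0 False t32.8 z66.2 dF[-0.4 -0.4 -9.2] Tz-0.03 w8.9 ff58
swing0 False t34.1 z67.5 dF[-1.5  0.5 -7.3] Tz0.09 w9.0 ff58
swing0 False t35.4 z68.8 dF[-2.2 -1.4 -8.8] Tz-0.05 w8.9 ff58
swing0 False t36.7 z70.3 dF[-1.6  2.5 -9.1] Tz0.05 w9.0 ff58
swing0 False t38.0 z71.8 dF[-1.8 -0.6 -8.5] Tz-0.03 w8.8 ff58
swing0 False t39.3 z73.3 dF[-1.6  1.2 -8.2] Tz0.04 w8.6 ff58
swing0 False t40.6 z74.8 dF[-1.9 -0.5 -9.5] Tz0.06 w8.8 ff58
swing0 False t41.9 z76.3 dF[-1.4  0.6 -8.2] Tz0.06 w9.0 ff58
swing0 False t43.2 z77.8 dF[-1.7  0.4 -8.9] Tz0.03 w9.0 ff58
swing0 False t44.5 z80.6 dF[-2.1  0.6  0. ] Tz0.01 w9.1 ff59
swing0 False t46.0 z82.4 dF[ 0.  -0.5 -0. ] Tz-0.04 w8.8 ff59
up t47.0 z134.4 dF[-0.1 -0.  -0.8] Tz0.02 w9.0 ff59
True
diff 268 6.322727272727272
```

View pics/top2.png

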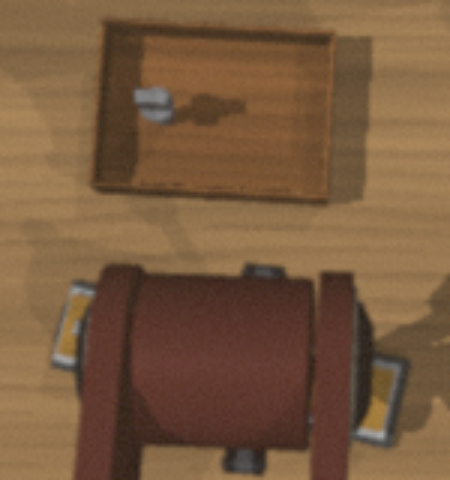

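The tray is unmoved and the standing pin is at (155,103). I place this pin at the other end and go for the last one.

```bash
cat >> h.py <<'E'
def put(s):
    c,v=np.load('tray.npy');yaw=np.arctan2(v[1],v[0]);p=c+s*v
    arm.movep([*p,135],down(yaw)); b=arm.sense()['contact_force']
    hit=arm.move_l([*p,59],speed=60,max_force=6);log('down %s'%hit,b)
    arm.open_gripper(); arm.move_l([*p,150],speed=150)
E
python3 - <<'E'
from h import *
put(-45)
print(extract(-96,1.35))
a=cv2.imread('pics/topx.png')
cv2.imwrite('pics/top3.png',cv2.resize(a[150:310,210:360],None,fx=3,fy=3))
E
```

```text
down False t49.2 z59.7 dF[-0.4 -0.7  0.2] Tz-0.02 w8.8 ff59
grab t53.3 z64.3 dF[-1.5 -0.3  2.2] Tz0.04 w8.8 ff59
swing0 False t55.3 z65.0 dF[-0.5 -1.4 -6.1] Tz0.03 w9.1 ff58
swing0 False t56.6 z66.2 dF[ 0.2  0.6 -7.6] Tz0.03 w8.6 ff58
swing0 False t57.9 z67.5 dF[-0.2 -0.1 -7.2] Tz0.08 w8.6 ff58
swing0 False t59.2 z68.9 dF[-0.1  0.3 -8.3] Tz-0.07 w9.0 ff58
swing0 False t60.5 z70.4 dF[-0.1  0.5 -7.5] Tz0.05 w8.4 ff58
swing0 False t61.8 z71.8 dF[-0.8 -0.8 -8.3] Tz0.01 w8.8 ff58
swing0 False t63.1 z73.3 dF[-1.3  1.8 -9. ] Tz0.07 w8.7 ff58
swing0 False t64.4 z74.9 dF[-0.9  0.4 -9.1] Tz-0.03 w8.8 ff58
swing0 False t65.7 z76.4 dF[-2.2 -0.3 -8.1] Tz-0.01 w9.2 ff58
swing0 False t67.0 z78.0 dF[-1.2  1.1 -8.5] Tz0.08 w9.0 ff58
swing0 False t68.3 z81.2 dF[-2.9  0.6  1. ] Tz0.01 w8.6 ff60
swing0 False t69.9 z82.7 dF[-0.1  0.  -0.9] Tz0.01 w8.8 ff60
up t70.9 z134.4 dF[-0.   0.6 -0.8] Tz0.03 w8.9 ff60
True
```

View pics/top3.png

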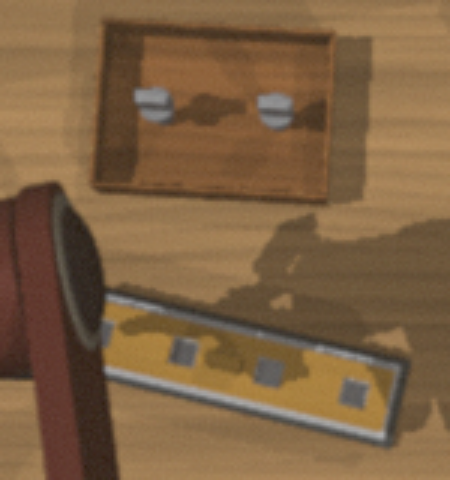

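Two pins now stand in the tray, at (155,103) and (275,110). The bridge is bare and undisturbed. I place the third pin, then look at the stand from above.

```bash
python3 - <<'E'
from h import *
put(0)
arm.movep([541,-320,230],down(1.35)); snap('st')
a=arm.read_camera('top')[:,:,::-1]
b=a[150:310,210:360]
w=cv2.imread('pics/st.png')[0:360,100:540]
cv2.imwrite('pics/st2.png',np.hstack([cv2.resize(w,None,fx=1.25,fy=1.25),cv2.resize(b,(240,256)) if 0 else cv2.copyMakeBorder(cv2.resize(b,(240,256)),0,194,0,0,cv2.BORDER_CONSTANT)]))
E
```

```text
down False t73.2 z59.7 dF[ 0.3 -0.6  0.1] Tz-0.01 w8.9 ff60
```

View pics/st2.png

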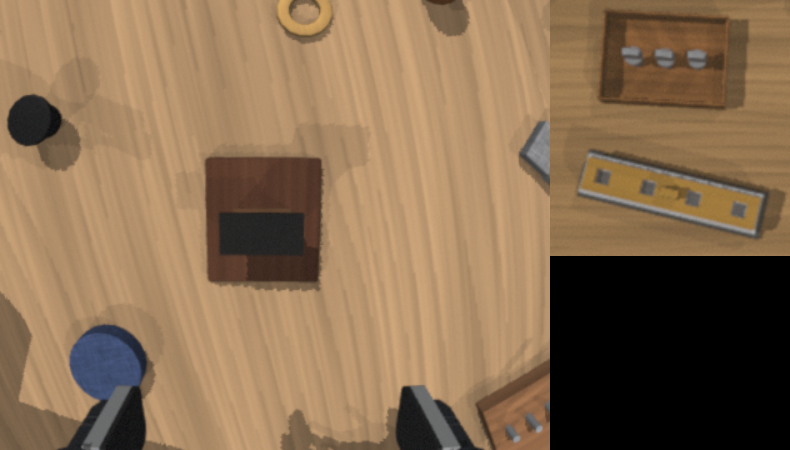

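The left half shows the stand with its black ridge top at crop (219–304, 212–255), clear space all round and the tool axes nearly aligned with it. The right half shows all three pins standing in the tray and the bridge still on the carrier.

```bash
python3 - <<'E'
from h import *
p=np.load('pics/st.npy');im=cv2.imread('pics/st.png')
m=(im.max(2)<45).astype(np.uint8);m[:120]=0;m[240:]=0;m[:,:240]=0;m[:,380:]=0
cs,_=cv2.findContours(m,0,2);c=max(cs,key=cv2.contourArea);bx=cv2.boxPoints(cv2.minAreaRect(c));print(bx.round(1).tolist())
def f(q):
    w=np.array([onz('wrist',x,70,p)[:2] for x in q]);e=[w[1]-w[0],w[2]-w[1]];e.sort(key=lambda v:np.hypot(*v))
    print(w.mean(0).round(1),[np.hypot(*v).round(1) for v in e],[np.arctan2(v[1],v[0]).round(3) for v in e])
f(bx);f(np.array([(219,212),(304,212),(304,255),(219,255)])/1.25+[100,0])
E
```

```text
[[276.0, 170.0], [342.0, 170.0], [342.0, 203.0], [276.0, 203.0]]
[ 541.6 -292.2] [np.float64(27.8), np.float64(53.9)] [np.float64(-1.775), np.float64(-0.223)]
[ 541.7 -292.5] [np.float64(29.0), np.float64(55.6)] [np.float64(-1.774), np.float64(-0.223)]
```

```bash
python3 - <<'E'
from h import *
b=grab(C,1.335,57,60); s=log('g',b); z=s['ee_pos'][2]
arm.move_l([*C,z+30],speed=40);log('lift',b)
arm.move_l([*C,190],speed=100)
S=np.array([541.7,-292.3]);fr=down(1.352)
arm.movep([*S,190],fr);log('over',b)
arm.move_l([*S,100],speed=60);arm.wait(.3);log('near',b)
snap('pl')
cv2.imwrite('pics/pl2.png',cv2.imread('pics/pl.png')[:, 60:580])
E
```

```text
grab t79.8 z57.3 dF[-0.6  0.5  2.2] Tz0.01 w10.5 ff61
g t79.8 z57.3 dF[-0.6  0.5  2.2] Tz0.01 w10.5 ff61
lift t80.7 z87.1 dF[-1.7  0.4 -2.3] Tz-0.06 w10.8 ff61
over t83.3 z189.9 dF[-1.   0.5 -2.7] Tz0.01 w10.3 ff61
near t85.2 z100.2 dF[-0.2  0.2 -2.5] Tz-0.03 w10.5 ff61
```

View pics/pl2.png

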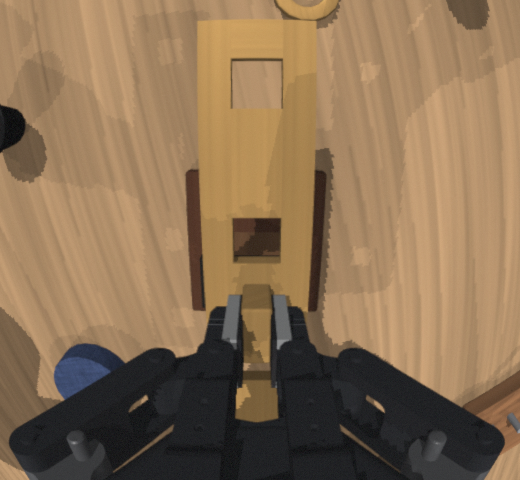

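The bridge is in the grip above the stand and looks straight and level, with holes at (257,84) and (257,240) in the crop. I'll work out its offset from the holes before lowering.

```bash
python3 - <<'E'
from h import *
p=np.load('pics/pl.npy');zt=p[0][2]-3
f=lambda q:np.mean([onz('wrist',np.array(x)+[60,0],zt,p)[:2] for x in q],0)
h2=f([(231.5,59),(282,59),(282.5,108),(231,108)]);h1=f([(233,218),(281,218),(280.5,262),(232.5,262)])
e=h2-h1;u=e/np.hypot(*e);print(h1,h2,'gap',np.hypot(*e),'yaw',np.arctan2(*u[::-1]),'centre',h1-32*u,(h1+h2)/2-64*u, p[0])
E
```

```text
[ 549.17483613 -260.71909269] [ 562.93072927 -198.98656818] gap 63.246574447231666 yaw 1.3515477434560736 centre [ 542.21495594 -291.95304966] [ 542.13302232 -292.32074437] [ 541.77403629 -292.3101974   100.15332598]
```

Centred to within 1 mm, so I lower it.

```bash
python3 - <<'E'
from h import *
S=np.array([541.7,-292.3]);b=arm.sense()['contact_force']
arm.move_l([*S,84],speed=30)
hit=arm.move_l([*S,79],speed=5,max_force=2);s=log('touch %s'%hit,b)
arm.wait(.5);log('w',b)
arm.open_gripper();arm.wait(.5);arm.move_l([*S,200],speed=60)
arm.wait(.5);p=s['ee_pos']
arm.movep([400,-292,260],down(1.352));snap('fin')
a=arm.read_camera('top')[:,:,::-1];sc=arm.read_camera('scene')[:,:,::-1]
cv2.imwrite('pics/fin2.png',np.hstack([sc[150:450,180:480],a[140:440,200:560]]))
print(arm.sense()['time'])
E
```

```text
touch True t86.6 z81.4 dF[-0.3 -0.4  6.6] Tz0.01 w10.6 ff62
w t87.1 z81.4 dF[ 0.6 -0.3  8.2] Tz0.01 w10.6 ff62
91.7417
```

View pics/fin2.png

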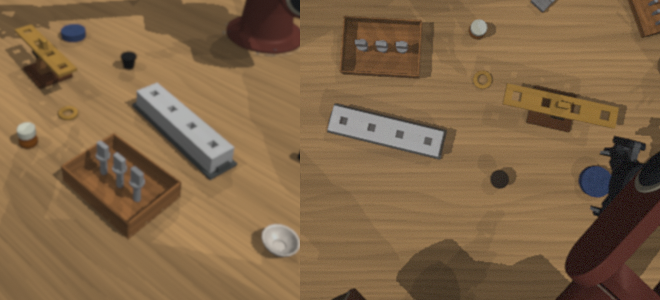

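The final views show the bridge balanced square on the stand, all three pins in the tray and the carrier seated and bare. The small things on the bench have not moved.

```bash
python3 -c "
from bench import arm
print(arm.close_job())"
```

```text
the job is handed in; nothing more can be done
None
```

The job is handed in: all three pins stand in the tray, the bridge sits balanced and square on the ridge, and the carrier looks seated in its nest, at about 92 s of the 210 s allowed; the judge gave no verdict.

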